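# Close the battery bay of a lab readout

## Robot

A 6-joint arm with a two-finger parallel gripper is mounted at the origin on the work surface. World frame = base frame: x ahead of the robot, y to its left, z up, the work surface at z = 0. Lengths are in m, angles in degrees, forces in N, time in s.
With the tool pointing down it reaches from about 0.325 to 0.775 m from the base axis. Payload 9.3 kg.
Tool frame: the origin (TCP) lies at the centre of the arm's flange, where the gripper is bolted on; the fingertips stand ahead of it and the grasp point (between the pads) lies 155 mm ahead of it (r.tip_extent is the z of the fingertips in the tool frame, in m); z points along the fingers, x is the direction in which the jaws open and shut, and the axes are right-handed (so a half turn about z gives the same grasp; the last joint's range is limited). The gripper opens to 85 mm and grips with 20 to 120 N. Pads are 22 mm wide; open, the fingers measure 114 mm over their backs; the gripper's body (76 mm by 85 mm) begins 54 mm behind the grasp point. The pads swing forward as they close: fully open they stand 13 mm farther back than shut.
Start: joints at [-85.004, 14.817, 1.232, 76.415, 0, 81.257], TCP at [0.131, -0.534, 0.405] pointing down, gripper open.
Joint ranges: [-174.27, 174.27], [-52.1, 104.24], [-59.71, 78.15], [-110.17, 111.67], [-87.03, 83.33], [-180, 180]. Speed limits (degrees/s): [127.2, 127.2, 159.86, 180, 180, 180].

## Interface

Orientations are given as [roll, pitch, yaw] about the fixed x, y, z axes, in that order (R = Rz(yaw) Ry(pitch) Rx(roll)).
In Python, from workcell import readout, imaging, order, r gives the robot as it stands.
- The arm moves only by the tool drive_tool, never from a script. Its argument "moves" is a list of rows, each a list of 5 numbers: the shift along the world's x, y, z in m, then the turn about the world's z in rad, then the opening in per cent of the stroke, from 0 (shut) to 100 (fully open). A call has 1 to 12 rows; each row is the pose to reach, as a shift and turn from the pose measured when the call began; what a row does not reach only later rows make up. A row lasts 1/8 s, in which the tool goes at most 62.5 mm and 10.7 degrees, less where a joint would pass 70% of its speed; a pose out of reach is approached as far as the arm can. A call with a gripper value outside its range is refused whole. The fingers move at their own pace and stop on an object; "squeeze" is the grip in N (left out, the last holds). Time passes only in rows, so rows that repeat a pose let the fingers close. It gives the time, the measured TCP pose, the force and the opening at its end, in the units of the state.
- readout.get_state(): the state, without advancing time (a new reading comes with each control period).
- imaging.snapshot(name): name is "side" or "top"; returns a dict with "image" (420x560x3 uint8, red, green, blue), "mtx" (3x3 intrinsics, pixels), "rvec" (rotation vector, rad) and "tvec" (3), from world to camera coordinates, as OpenCV has them. Camera axes: x right, y down, z forward; pixel columns grow to the right and rows downward; lengths in m; the calibration is good to about 2 mm. A picture is of the moment at which its call begins. There is no depth.
- order.finish_job(): hands the job in, once; it reports no verdict.
The state is a dict: "time": time; "q": joint angles; "joint_vel": joint speeds; "effort": joint torques, N m; "tool_pos": TCP position; "eef_rot": TCP orientation; "wrist_force": force on the tool from outside, world axes, zero at the start; "ft_torque": the same for the moment, N m; "width": opening from 0.0 (shut) to 1.0 (fully open).
Only numpy, scipy, OpenCV 4.12 (cv2) and the standard library are available. Lean on these libraries where they do the work, as an engineer would, in place of code of your own. Each camera call takes 0.05 s, during which the arm holds its last target. There are 200 camera calls.

## Task

Close the battery bay of the grey readout box with the loose yellow cover: hook the cover's steel lip into the slot under the steel keeper bar with the other end raised, then swing it down until it snaps under the brass roller, flat and fully home, and let go. Work gently, never forcing the cover against the box (the lip cracks at 16 N), and leave the other things where they are.

Things in the scene. Friction and masses are not known exactly. Their poses are not given: they have to be found in the camera images.
- logger: Grey readout box, fixed to the bench, 180 x 113 x 45 mm; origin: centre of its underside, on the bench. Its x runs from the steel keeper bar's end to the brass roller's end, z up. Its upper part is the bay module (deck, cheeks, keeper, roller): a flat deck nominally 45 mm up with a 54 x 44 mm well over orange cells, and two blue cheeks, 6 mm high, x = -50 to 50, 69 mm apart.
- seat (a point): NOMINAL seat: point 45 mm above the bench over the box's centre, axes as the box's. The closed cover's underside centre lies here, axes alike, but the whole bay module sits up to 8 mm off nominal along the box's x and up to 8 mm off in height, differently each time. It is firm under load; this offset is not in any given pose: find it by touch.
- slot (a point): NOMINAL middle of the slot's mouth at deck level, 53 mm to -x of seat, axes as the box's (same unknown offset as seat). The slot lies under the keeper bar (19 x 64 mm, its underside 6 mm and its top 9 mm above the deck) and opens to +x: 46 mm wide, 6 mm high, 9.5 mm deep to a solid end wall.
- nose (a point): NOMINAL foremost point (towards the bay) of the free brass roller (same unknown offset as seat): 14 mm diameter, 20 mm long, axis along y, 47 mm to +x of seat and 11 mm above the deck. It overhangs the seated cover's rear edge by 2 mm. Behind it a black block, 16 mm above the deck, 70 to 88 mm to +x of seat.
- latch (a joint): How far the roller is pushed back against its spring along the box's +x, in m: 0 free, at most 0.006; pushing starts at 3 N and rises 1 N per mm. Closed on the cover it is back near 0. With the lip fully in, the cover meets the roller when its rear is some 15 mm up; pressing it past takes roughly 4 to 8 N at the rear.
- cover_mid (a point): Loose yellow cover, 60 to 130 g, at first lying flat on the bench, rib up. Plate 100 (x) x 64 (y) x 6 mm; on top a black finger rib along x, centred: 50 long, 12 thick (y), 26 mm high, its top 32 mm above the underside. This point is over the cover's centre, 16 mm above its underside; x from lip to rear edge, z out of the ribbed side.
- cover_lip (a point): Tip of the cover's steel lip, at the level of the underside: 62 mm to -x and 16 mm below cover_mid. Lip: 40 mm wide, 3 mm thick, level with the plate's underside, reaches 12 mm beyond its -x edge and has a rounded tip. Tilted by 0.33 rad it goes some 8 mm into the slot; the last bit as it swings down.
- cover_rear (a point): Middle of the cover's rear lower edge: 50 mm to +x and 16 mm below cover_mid.
- cover: The same yellow cover; origin at the centre of the plate's underside, axes as cover_mid. It cracks if its contact forces on the box add up to more than 16 N; a stiff grip that twists it between slot and roller counts too.
- weight: Bystander: brass slotted weight with a knob, 60 mm wide, 50 mm tall. Leave alone.
- ring: Bystander: steel sample ring, 70 mm across, 20 mm tall. Leave alone.
- driver: Bystander: screwdriver lying flat. Leave alone.
- jar: Bystander: jar with black cap, 64 mm wide, 80 mm tall. Leave alone.
- magbase: Bystander: red magnetic base block, 50 x 60 x 55 mm with a black dial on top. Leave alone.
- ventplate: Bystander: grey louvred vent plate, 90 x 50 x 4 mm, not part of the job. Leave alone.
- puck: Bystander: terracotta-coloured porous disc, 38 mm across, 30 mm tall, in the blue tray. Leave alone.
There are look-alikes about, which are no part of the job. What is meant by the cover is not red, and is the larger of those in its own colour.

How it is judged (in metres and radians):
On the way:
1. the lip is brought down into the keeper's slot while the cover's rear end is still raised (cover tilted over 0.1 rad) (x of cover_lip in the frame of seat between -0.0725 and -0.0485 m and z of cover_lip in the frame of seat between -0.0105 and 0.011 m and y of cover_lip in the frame of seat between -0.006 and 0.006 m and angle between cover's own z axis and vertical above 0.1 rad), for 0.1 s.
At the end, for the whole second after the job is handed in: The cover lies flat (tilt under 0.02 rad) in the bay, its centre within 13.5 mm of the nominal seat and lip and rear edge less than 9.5 mm above nominal deck level, lip tip 53 to 72.5 mm to -x of the nominal seat, the roller sprung back over its rear edge (latch under 1.5 mm), at rest (x of cover_lip in the frame of seat between -0.0725 and -0.053 m and z of each of cover_lip, cover_rear in the frame of seat below 0.0095 m and distance between cover and seat below 0.0135 m and angle between cover's own z axis and vertical below 0.02 rad and value of joint latch below 0.0015 m and linear speed of cover below 0.01 m/s); the robot touches nothing.
It fails at once if the cover is forced against the box: its contact forces add up to more than 16 N (contact force between cover and logger above 16 N).
It fails at once if the fingers press on the box with more than 16 N (contact force between the fingers and logger above 16 N).
It fails at once if a bystander is moved by more than 20 mm (distance of any of weight, ring, driver, jar, magbase, ventplate, puck from where it was at the start of the episode above 0.02 m).
It also fails if it takes over 61 s, if anything falls off the work surface, if the arm or the gripper's body presses on something with over 40 N, if the wrist force passes 120 N, or if a joint passes its speed limit or range.

## Working session

There is one attempt and no reset: what is moved stays moved. The work goes in short steps, Python scripts to look and compute and a tool call to move; the robot and the scene stay as the last step left them, time stands still between calls to the robot, and variables do not carry over. Pictures are saved under pics/ and viewed, about 8 in all and at most 12, crops included, and the job is handed in when it is done.

Besides the shell and the picture viewer there is one more tool, called as name([rows], argument=value, ...), one row to a line, values as JSON. drive_tool: Moves the arm, as the interface text tells. Its arguments: {"type":"object","properties":{"moves":{"type":"array"},"squeeze":{"type":"number"}},"required":["moves"]}

```bash
ls; mkdir -p pics; cat > h.py <<'E'
import numpy as np,cv2
from workcell import readout,imaging,order,r
def snap(n,f=None):
    s=imaging.snapshot(n)
    if f: cv2.imwrite('pics/'+f,cv2.cvtColor(s['image'],cv2.COLOR_RGB2BGR))
    return s
def ray(s,u,v):
    R,_=cv2.Rodrigues(np.array(s['rvec'],float)); t=np.array(s['tvec'],float).ravel()
    d=R.T@np.linalg.solve(np.array(s['mtx'],float),[u,v,1]); return -R.T@t,d
def onz(s,u,v,z):
    c,d=ray(s,u,v); return c+d*(z-c[2])/d[2]
def proj(s,P):
    return cv2.projectPoints(np.array(P,float).reshape(-1,3),np.array(s['rvec'],float),np.array(s['tvec'],float),np.array(s['mtx'],float),None)[0].reshape(-1,2)
def tri(s1,p1,s2,p2):
    c1,d1=ray(s1,*p1);c2,d2=ray(s2,*p2)
    a=np.linalg.lstsq(np.stack([d1,-d2],1),c2-c1,rcond=None)[0]
    A=c1+a[0]*d1;B=c2+a[1]*d2
    return (A+B)/2,np.linalg.norm(A-B)
E
python3 - <<'E'
from h import *
import pickle
S={n:snap(n,n+'0.png') for n in('top','side')}
pickle.dump(S,open('s0.pkl','wb'))
for n in S: print(n,ray(S[n],280,210),S[n]['mtx'])
print(readout.get_state(),r.tip_extent)
E
```

```text
pics
top (array([0.40303627, 0.02366137, 1.0464671 ]), array([ 0.20222146,  0.00487832, -0.97933685])) [[398.82265644   0.         278.85240442]
 [  0.         398.82265644 208.75797971]
 [  0.           0.           1.        ]]
side (array([-0.09502505,  0.82610171,  0.89887286]), array([ 0.52591541, -0.57880596, -0.62355063])) [[490.73468437   0.         289.77108087]
 [  0.         490.73468437 207.68313428]
 [  0.           0.           1.        ]]
{'time': 0.1, 'q': array([-8.50016825e+01,  1.48488096e+01,  1.19355534e+00,  7.64152127e+01,
        3.39971554e-04,  8.12538636e+01]), 'joint_vel': array([-0.01945077,  0.00926615,  0.07380245, -0.11561125,  0.01838269,
       -0.06260631]), 'effort': array([ 3.15947414e-03, -5.56696594e+01,  3.45068872e+01,  1.16854042e-02,
       -2.77558893e-04, -6.98450066e-06]), 'tool_pos': array([ 0.13064207, -0.53421816,  0.40411062]), 'eef_rot': array([-1.79988949e+02,  6.95958462e-02, -7.62555396e+01]), 'wrist_force': array([-0.45852678, -0.06038377, -0.08053256]), 'ft_torque': array([ 0.00210978, -0.01767673,  0.01633724]), 'width': 1.0008684361940308} 0.1734
```

View pics/top0.png

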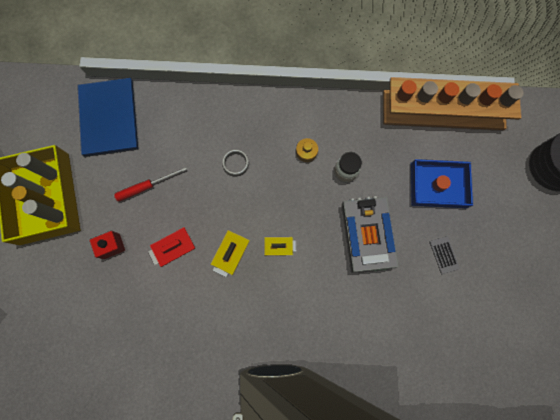

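View pics/side0.png

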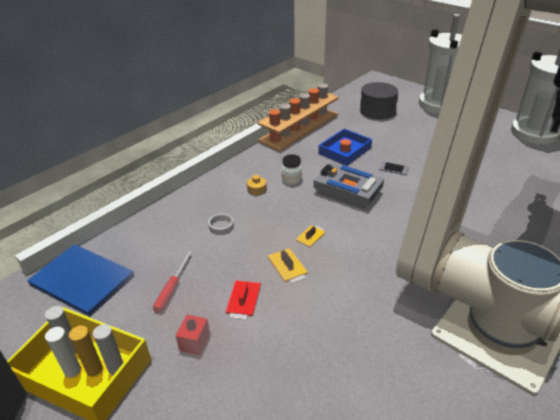

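```bash
python3 - <<'E'
from h import *
import pickle
S=pickle.load(open('s0.pkl','rb'))
for uv in [(280,210),(280,110),(380,210)]: print(uv,onz(S['top'],*uv,0).round(3))
for n,box in (('top',(200,225,255,280)),('side',(260,240,315,285))):
    im=S[n]['image'];h=cv2.cvtColor(im,cv2.COLOR_RGB2HSV)
    x0,y0,x1,y1=box
    m=np.zeros(h.shape[:2],np.uint8); sub=h[y0:y1,x0:x1]
    m[y0:y1,x0:x1]=((sub[...,0]>15)&(sub[...,0]<35)&(sub[...,1]>120)&(sub[...,2]>90))*255
    m=cv2.morphologyEx(m,cv2.MORPH_CLOSE,np.ones((9,9)))
    c=max(cv2.findContours(m,0,1)[0],key=cv2.contourArea)
    rc=cv2.minAreaRect(c); bp=cv2.boxPoints(rc)
    print(n,rc); 
    if n=='top': print(np.array([onz(S[n],*p,.006) for p in bp]).round(4))
    ap=cv2.approxPolyDP(c,3,True).reshape(-1,2); print(ap.tolist(),np.array([onz(S[n],*p,.006)[:2] for p in ap]).round(4).tolist())
t=S['top']['image'][185:285,330:410];s=S['side']['image'][155:210,305:390]
a=cv2.resize(t,None,fx=5,fy=5,interpolation=2);b=cv2.resize(s,(390,252),interpolation=2)
b=np.vstack([b,np.zeros((500-252,390,3),np.uint8)])
c=cv2.resize(S['top']['image'][225:285,200:255],None,fx=4,fy=4,interpolation=2); b[255:255+240,:220]=c
cv2.imwrite('pics/crop1.png',np.hstack([a,b])[...,::-1])
E
```

```text
(280, 210) [0.619 0.029 0.   ]
(280, 110) [0.908 0.043 0.   ]
(380, 210) [ 0.633 -0.239  0.   ]
top ((229.70004272460938, 252.10003662109375), (24.59674835205078, 38.90758514404297), 26.56505012512207)
[[0.4661 0.2028 0.006 ]
 [0.5593 0.1648 0.006 ]
 [0.5331 0.105  0.006 ]
 [0.4409 0.1439 0.006 ]]
[[228, 230], [211, 264], [232, 274], [249, 240]] [[0.5572, 0.1631], [0.4663, 0.2002], [0.4435, 0.1441], [0.5336, 0.1061]]
side ((287.1418762207031, 263.8986511230469), (35.57177734375, 23.598270416259766), 54.462318420410156)
[[289, 249], [268, 256], [285, 280], [306, 272]] [[0.5303, 0.1068], [0.5552, 0.1621], [0.4654, 0.1982], [0.4427, 0.1436]]
```

View pics/crop1.png

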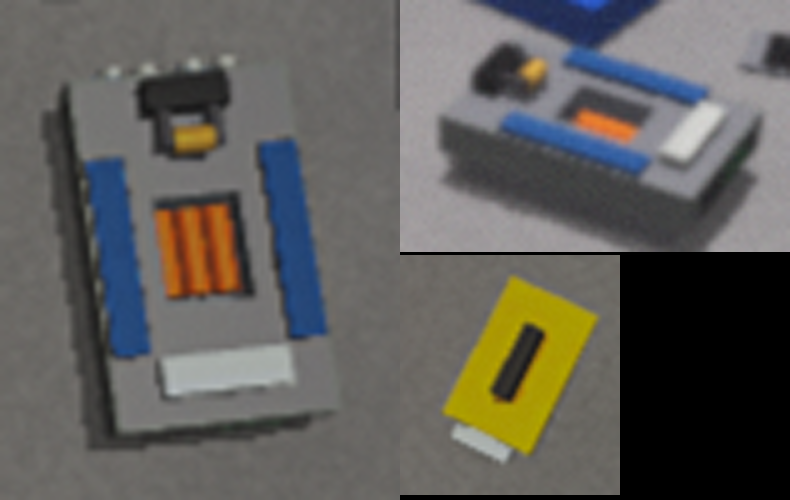

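```bash
python3 - <<'E'
from h import *
import pickle
S=pickle.load(open('s0.pkl','rb'))
def cen(n,f,box):
    x0,y0,x1,y1=box;k=6
    sub=cv2.resize(S[n]['image'][y0:y1,x0:x1],None,fx=k,fy=k,interpolation=2)
    m=f(cv2.cvtColor(sub,cv2.COLOR_RGB2HSV).astype(int)).astype(np.uint8)*255
    cs=[c for c in cv2.findContours(m,0,1)[0] if cv2.contourArea(c)>150]
    out=[]
    for c in cs:
        bp=(cv2.boxPoints(cv2.minAreaRect(c))+.5)/k-.5+[x0,y0]
        mo=cv2.moments(c); g=(np.array([mo['m10'],mo['m01']])/mo['m00']+.5)/k-.5+[x0,y0]
        out.append((g,bp))
    return sorted(out,key=lambda o:o[0][0])
blue=lambda h:(h[...,0]>98)&(h[...,0]<125)&(h[...,1]>130)
white=lambda h:(h[...,1]<60)&(h[...,2]>150)
orange=lambda h:(h[...,0]<17)&(h[...,1]>170)&(h[...,2]>120)
gold=lambda h:(h[...,0]>16)&(h[...,0]<28)&(h[...,1]>130)&(h[...,2]>100)
T=(335,188,405,280);D=(310,160,388,208)
for nm,f in (('blue',blue),('white',white),('gold',gold),('orange',orange)):
    a=cen('top',f,T);b=cen('side',f,D)
    print(nm,len(a),len(b))
    for o in a: print(' top',o[0].round(1),[onz(S['top'],*p,.05)[:2].round(4).tolist() for p in [*o[1],o[0]]])
    for o in b: print(' side',o[0].round(1))
    if len(a)==len(b):
        for i,o in enumerate(a):
            for q in b: print('  tri',tri(S['top'],o[0],S['side'],q[0]))
# box body outline: grey top face corners, bench-level
E
```

```text
blue 2 2
 top [353.1 236.3] [[0.5985, -0.1412], [0.6022, -0.1597], [0.5039, -0.175], [0.5003, -0.1569], [0.5507, -0.1586]]
 top [388.1 232.3] [[0.6127, -0.2295], [0.6167, -0.2477], [0.5185, -0.2633], [0.5146, -0.2455], [0.5651, -0.2467]]
 side [342.7 185.8]
 side [352. 168.]
  tri (array([ 0.54917897, -0.15765881,  0.05682985]), np.float64(0.0011176341346167715))
  tri (array([ 0.52884536, -0.14873089,  0.13404264]), np.float64(0.021706514668996597))
  tri (array([ 0.59084977, -0.25500895, -0.01743321]), np.float64(0.03573110142829277))
  tri (array([ 0.56618413, -0.23847554,  0.0701779 ]), np.float64(0.010368788101167285))
white 1 4
 top [375.2 258.4] [[0.5018, -0.1816], [0.5119, -0.2448], [0.4933, -0.2467], [0.4833, -0.1837], [0.4978, -0.2142]]
 side [318.7 185.3]
 side [321.7 179.2]
 side [338.9 165.5]
 side [373.4 176.8]
gold 1 1
 top [368.6 212.1] [[0.6196, -0.1859], [0.6223, -0.2075], [0.6099, -0.2084], [0.6073, -0.1868], [0.6147, -0.1972]]
 side [333.6 170. ]
  tri (array([ 0.60997673, -0.19387216,  0.06765046]), np.float64(0.002217568595025982))
orange 1 1
 top [369.3 234.5] [[0.5757, -0.1779], [0.5824, -0.2141], [0.5386, -0.2199], [0.5319, -0.184], [0.5573, -0.1992]]
 side [349.3 181.8]
  tri (array([ 0.55665602, -0.20148132,  0.04410278]), np.float64(0.0035603329713980955))
```

drive_tool([
  [0.25,0.3,-0.05,1.2,50],
  [0.25,0.3,-0.05,1.2,50],
  [0.25,0.3,-0.05,1.2,50],
  [0.25,0.3,-0.05,1.2,50],
  [0.25,0.3,-0.05,1.2,50],
  [0.388,0.679,-0.1,2.507,50],
  [0.388,0.679,-0.1,2.507,50],
  [0.388,0.679,-0.1,2.507,50],
  [0.388,0.679,-0.1,2.507,50],
  [0.388,0.679,-0.1,2.507,50],
  [0.388,0.679,-0.1,2.507,50],
  [0.388,0.679,-0.1,2.507,50],
], squeeze=20)

```text
time: 1.6
tool_pos: [0.5009, 0.1048, 0.3096]
eef_rot: [180.0, 0.1, 53.0]
wrist_force: [1.6, -1.2, 0.4]
width: 0.494
```

```bash
python3 - <<'E'
from h import *
import pickle
S=pickle.load(open('s0.pkl','rb'))
p,e=tri(S['top'],(375.2,258.4),S['side'],(373.4,176.8));print(p,e)
E
```

```text
[ 0.48780231 -0.20859634  0.08923039] 0.014778370162317455
```

drive_tool([
  [0.0175,0.04,-0.02,0.251,50],
  [0.0175,0.04,-0.06,0.251,50],
  [0.0175,0.04,-0.09,0.251,50],
  [0.0175,0.04,-0.09,0.251,50],
  [0.0175,0.04,-0.09,0.251,50],
  [0.0175,0.04,-0.09,0.251,50],
])

```text
time: 2.35
tool_pos: [0.5188, 0.1447, 0.221]
eef_rot: [179.9, 0.0, 67.4]
wrist_force: [-0.1, 0.5, -0.0]
width: 0.504
```

```bash
python3 - <<'E'
from h import *
s=snap('side');t=snap('top')
a=cv2.resize(s['image'][205:295,240:330],(450,450),interpolation=2)
b=cv2.resize(t['image'][215:285,195:265],(350,350),interpolation=2)
b=np.vstack([b,np.zeros((100,350,3),np.uint8)])
cv2.imwrite('pics/g1.png',np.hstack([a,b])[...,::-1])
E
```

```text
(no output)
```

View pics/g1.png

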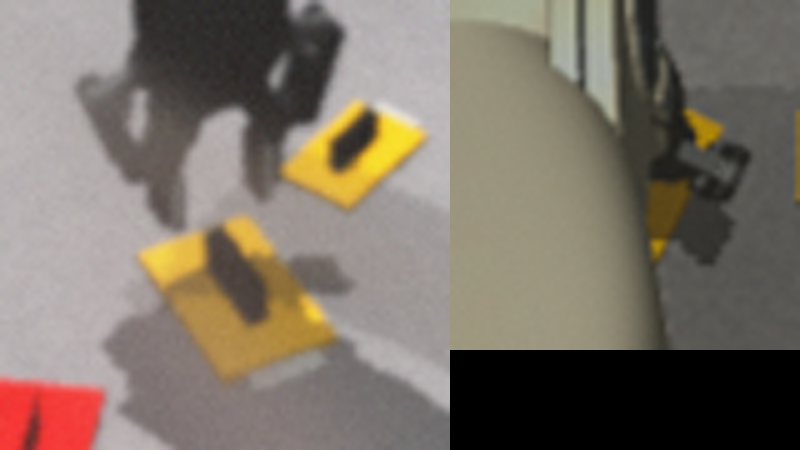

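The side view shows the fingers standing above the rear half of the rib, with the lip at the lower right. I descend and close next.

drive_tool([
  [0,0,-0.02,0,50],
  [0,0,-0.0345,0,50],
  [0,0,-0.0345,0,50],
  [0,0,-0.0345,0,5],
  [0,0,-0.0345,0,5],
  [0,0,-0.0345,0,5],
  [0,0,-0.0345,0,5],
  [0,0,-0.0345,0,5],
], squeeze=20)

```text
time: 3.45
tool_pos: [0.5189, 0.1447, 0.1868]
eef_rot: [179.8, -0.0, 67.4]
wrist_force: [-0.2, -1.0, 6.1]
width: 0.13
```

drive_tool([
  [0,0,0.01,0,5],
  [0,0,0.02,0,5],
  [0,0,0.03,0,5],
  [0,0,0.06,0,5],
  [0,0,0.06,0,5],
  [0,0,0.06,0,5],
])

```text
time: 4.2
tool_pos: [0.5187, 0.1447, 0.2466]
eef_rot: [179.8, -0.0, 67.4]
wrist_force: [-0.8, 0.4, -1.2]
width: 0.131
```

```bash
python3 - <<'E'
from h import *
s=snap('side')
cv2.imwrite('pics/g2.png',cv2.resize(s['image'][185:295,230:340],(550,550),interpolation=2)[...,::-1])
print(readout.get_state()['ft_torque'])
E
```

```text
[-0.04301929 -0.0409629  -0.03677788]
```

View pics/g2.png

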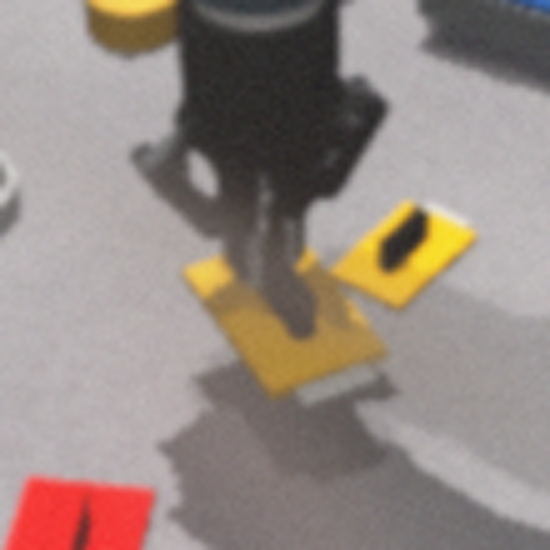

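```bash
cat >> h.py <<'E'
def cpts(tcp,yaw,tilt,gx=.021,h0=.1868,hp=.024,pts=((50,32,6),(50,-32,6),(-50,-32,6),(-50,32,6),(-62,0,0),(50,0,0))):
    # cover points; grip pivot at cover (gx,0,hp) sits h0-hp below the TCP
    y=np.radians(yaw); c,s=np.cos(y),np.sin(y); R=np.array([[c,-s,0],[s,c,0],[0,0,1]])
    a=tilt; Q=np.array([[np.cos(a),0,-np.sin(a)],[0,1,0],[np.sin(a),0,np.cos(a)]]) # + : rear up
    P=np.array(pts)/1000-[gx,0,hp]
    return np.array(tcp)+[0,0,-(h0-hp)]+(R@Q@P.T).T
E
python3 - <<'E'
from h import *
import pickle
S=pickle.load(open('s0.pkl','rb'))
for t in(-.1,0,.1,.2,.3): print(t,proj(S['side'],cpts((.5187,.1447,.2466),-22.6,t)).round(1).tolist())
E
```

```text
-0.1 [[266.5, 240.0], [288.9, 232.3], [307.5, 253.1], [283.9, 261.7], [298.2, 262.0], [278.0, 238.0]]
0 [[266.1, 238.7], [288.6, 231.0], [307.2, 254.9], [283.7, 263.5], [297.8, 264.0], [277.5, 236.6]]
0.1 [[265.8, 237.4], [288.3, 229.7], [306.7, 256.4], [283.3, 265.0], [297.3, 265.7], [277.1, 235.2]]
0.2 [[265.5, 236.2], [288.0, 228.5], [306.1, 257.6], [282.9, 266.2], [296.6, 267.0], [276.7, 233.8]]
0.3 [[265.3, 235.0], [287.8, 227.3], [305.4, 258.6], [282.3, 267.2], [295.8, 268.1], [276.4, 232.4]]
```

drive_tool([
  [0,0,-0.03,0,5],
  [0,0,-0.0535,0,5],
  [0,0,-0.0595,0,5],
  [0,0,-0.0595,0,5],
  [0,0,-0.0595,0,30],
  [0,0,-0.0595,0,30],
  [0.0028,-0.0012,-0.0506,0,30],
  [0.0028,-0.0012,-0.0506,0,30],
  [0.0028,-0.0012,-0.0506,0,5],
  [0.0028,-0.0012,-0.0506,0,5],
  [0.0028,-0.0012,-0.0506,0,5],
  [0.0028,-0.0012,-0.0506,0,5],
], squeeze=20)

```text
time: 5.75
tool_pos: [0.5215, 0.1434, 0.196]
eef_rot: [179.9, -0.0, 67.4]
wrist_force: [-0.6, 0.1, 5.7]
width: 0.128
```

drive_tool([
  [0,0,0.01,0,5],
  [0,0,0.02,0,5],
  [0,0,0.03,0,5],
  [0,0,0.06,0,5],
  [0,0,0.06,0,5],
  [0,0,0.06,0,5],
])

```text
time: 6.5
tool_pos: [0.5213, 0.1434, 0.2558]
eef_rot: [179.9, -0.0, 67.4]
wrist_force: [0.2, -0.5, -1.3]
width: 0.129
```

```bash
cat >> h.py <<'E'
def quad(s,box):
    x0,y0,x1,y1=box;k=5
    h=cv2.cvtColor(cv2.resize(s['image'][y0:y1,x0:x1],None,fx=k,fy=k,interpolation=2),cv2.COLOR_RGB2HSV)
    m=((h[...,0]>14)&(h[...,0]<35)&(h[...,1]>110)&(h[...,2]>60)).astype(np.uint8)*255
    m=cv2.morphologyEx(m,cv2.MORPH_CLOSE,np.ones((41,41)))
    c=max(cv2.findContours(m,0,1)[0],key=cv2.contourArea)
    return (cv2.approxPolyDP(c,12,True).reshape(-1,2)+.5)/k-.5+[x0,y0]
E
python3 - <<'E'
from h import *
s=snap('side','g3.png');st=readout.get_state();print(st['tool_pos'],st['ft_torque'],st['width'])
print(quad(s,(255,210,312,290)).tolist())
for t in(0,.2,.4): print(t,proj(s,cpts(st['tool_pos'],-22.6,t,.024,.1957,.026)).round(1).tolist())
E
```

```text
[0.52118957 0.14338641 0.25539971] [-0.01800335  0.0233404  -0.04343651] 0.13271246529926828
[[311.4, 225.2], [299.6, 234.8], [288.6, 233.2], [287.2, 242.2], [278.6, 242.2], [275.8, 235.8], [267.2, 238.6], [283.6, 263.6], [305.8, 255.8], [306.0, 246.2], [311.4, 246.0]]
0 [[266.2, 238.7], [288.7, 231.0], [307.3, 254.9], [283.8, 263.5], [298.0, 264.1], [277.6, 236.6]]
0.2 [[265.6, 236.3], [288.1, 228.6], [306.2, 257.7], [282.9, 266.3], [296.7, 267.1], [276.8, 233.9]]
0.4 [[265.1, 234.0], [287.7, 226.3], [304.5, 259.4], [281.5, 268.0], [294.8, 268.8], [276.1, 231.2]]
```

```bash
cat >> h.py <<'E'
SEAT=np.array([.5567,-.2017]);BY=np.radians(8.8);EX=np.array([np.cos(BY),np.sin(BY)]);EY=np.array([-EX[1],EX[0]])
def box(x,y=0): return SEAT+x*EX+y*EY
def tobox(p): d=np.array(p)[:2]-SEAT; return d@EX,d@EY
E
python3 - <<'E'
from h import *
import pickle
S=pickle.load(open('s0.pkl','rb'))['top']
for n,uv in dict(e1=(353,271.4),e2=(398,267),f1=(343.6,201.5),f2=(388.5,198.5),keepA=(372,264),keepB=(375,254.6),blkback=(366.5,199.5)).items():
    print(n,[np.round(tobox(onz(S,*uv,z)),4) for z in(.045,.055)])
t=box(-.109); st=readout.get_state()
print(t,t-st['tool_pos'][:2],st['tool_pos'],98.8-st['eef_rot'][2])
E
```

```text
e1 [array([-0.0859,  0.0553]), array([-0.0862,  0.0572])]
e2 [array([-0.0867, -0.0578]), array([-0.087 , -0.0548])]
f1 [array([0.0931, 0.0542]), array([0.091 , 0.0561])]
f2 [array([ 0.089 , -0.0622]), array([ 0.087 , -0.0592])]
keepA [array([-0.0727,  0.0055]), array([-0.0731,  0.0079])]
keepB [array([-0.0503, -0.0055]), array([-0.051, -0.003])]
blkback [array([ 0.0923, -0.0053]), array([ 0.0902, -0.0028])]
[ 0.44898311 -0.21837546] [-0.07220646 -0.36176186] [0.52118957 0.14338641 0.25539971] 31.416521048343853
```

drive_tool([
  [-0.01,-0.05,0.03,0.15,5],
  [-0.02,-0.11,0.03,0.3,5],
  [-0.035,-0.17,0.03,0.45,5],
  [-0.05,-0.23,0.03,0.548,5],
  [-0.06,-0.29,0.03,0.548,5],
  [-0.069,-0.34,0.03,0.548,5],
  [-0.069,-0.361,0.03,0.548,5],
  [-0.069,-0.361,0.01,0.548,5],
  [-0.069,-0.361,0.0,0.548,5],
  [-0.069,-0.361,0.0,0.548,5],
  [-0.069,-0.361,0.0,0.548,5],
])

```text
time: 7.92
tool_pos: [0.4525, -0.2171, 0.2558]
eef_rot: [179.9, 0.0, 98.8]
wrist_force: [0.5, 0.2, -0.9]
width: 0.132
```

```bash
python3 - <<'E'
from h import *
s=snap('side');st=readout.get_state();print(st['tool_pos'],st['eef_rot'],st['wrist_force'],tobox(st['tool_pos']))
cv2.imwrite('pics/g4.png',cv2.resize(s['image'][140:240,310:450],(700,500),interpolation=2)[...,::-1])
E
```

```text
[ 0.45250738 -0.21721743  0.25589441] [1.79866875e+02 5.04602330e-02 9.88338902e+01] [ 0.44492701 -0.83175687 -1.44740162] (np.float64(-0.10534004690667664), np.float64(0.000605226861852241))
```

View pics/g4.png

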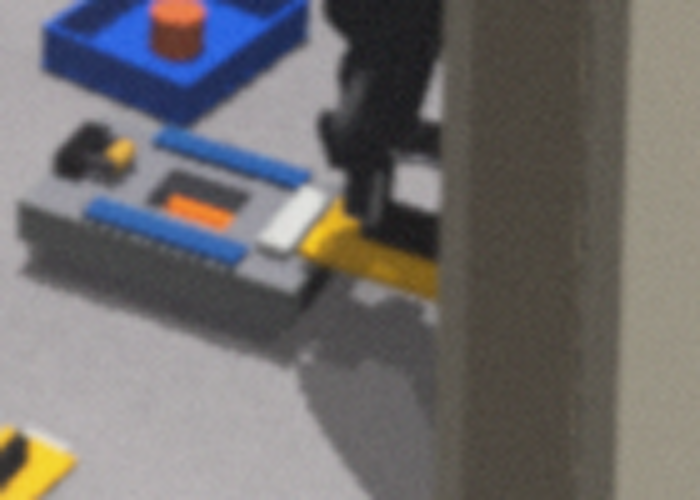

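The view shows the cover's rear edge over the box end, just short of the keeper. I lower it until it touches.

drive_tool([
  [0,0,-0.0015,0,5],
  [0,0,-0.003,0,5],
  [0,0,-0.003,0,5],
])

```text
time: 8.35
tool_pos: [0.4525, -0.2172, 0.2529]
eef_rot: [179.9, 0.1, 98.8]
wrist_force: [0.7, 0.6, -0.3]
width: 0.128
```

drive_tool([
  [0,0,-0.0015,0,5],
  [0,0,-0.003,0,5],
  [0,0,-0.003,0,5],
])

```text
time: 8.72
tool_pos: [0.4524, -0.2172, 0.2497]
eef_rot: [179.9, 0.0, 98.8]
wrist_force: [-0.3, -0.1, -1.1]
width: 0.13
```

drive_tool([
  [0,0,-0.0015,0,5],
  [0,0,-0.002,0,5],
  [0,0,-0.002,0,5],
])

```text
time: 9.1
tool_pos: [0.4524, -0.2172, 0.2477]
eef_rot: [179.9, 0.0, 98.8]
wrist_force: [-0.8, -0.3, -1.3]
width: 0.13
```

drive_tool([
  [0,0,-0.001,0,5],
  [0,0,-0.002,0,5],
  [0,0,-0.002,0,5],
])

```text
time: 9.48
tool_pos: [0.4523, -0.2172, 0.2458]
eef_rot: [179.9, 0.0, 98.8]
wrist_force: [-2.7, 0.5, 2.8]
width: 0.132
```

drive_tool([
  [0,0,-0.001,0,5],
  [0,0,-0.0015,0,5],
  [0,0,-0.0015,0,5],
])

```text
time: 9.85
tool_pos: [0.4518, -0.2172, 0.2449]
eef_rot: [180.0, 0.1, 98.8]
wrist_force: [-7.6, -0.3, 10.2]
width: 0.132
```

drive_tool([
  [0,0,-0.001,0,5],
  [0,0,-0.0015,0,5],
  [0,0,-0.0015,0,5],
])

```text
time: 10.22
tool_pos: [0.4514, -0.2172, 0.2439]
eef_rot: [180.0, 0.1, 98.8]
wrist_force: [-6.7, -0.5, 9.1]
width: 0.134
```

drive_tool([
  [-0.001,0,0.002,0,5],
  [-0.004,-0.0006,0.004,0,5],
  [-0.004,-0.0006,0.004,0,5],
  [-0.004,-0.0006,0.004,0,5],
])

```text
time: 10.72
tool_pos: [0.4474, -0.2178, 0.2478]
eef_rot: [180.0, 0.1, 98.8]
wrist_force: [0.8, 0.1, -1.1]
width: 0.131
```

```bash
python3 - <<'E'
from h import *
s=snap('side');t=snap('top');st=readout.get_state();print(st['tool_pos'],st['wrist_force'])
a=cv2.resize(s['image'][150:220,350:420],(490,490),interpolation=2)
b=cv2.resize(t['image'][185:325,330:410],(280,490),interpolation=2)
cv2.imwrite('pics/g5.png',np.hstack([a,b])[...,::-1])
for x in(-.075,-.080,-.085): print(proj(s,[*box(x,.032),.057]),proj(s,[*box(x,-.032),.057]))
E
```

```text
[ 0.44742594 -0.21779903  0.24778758] [ 0.03568545 -0.15302649 -1.42488188]
[[367.58619458 191.2729288 ]] [[376.59375319 180.2736718 ]]
[[369.18147967 191.80130967]] [[378.15520597 180.77086606]]
[[370.78146843 192.33124846]] [[379.72112767 181.2694833 ]]
```

View pics/g5.png

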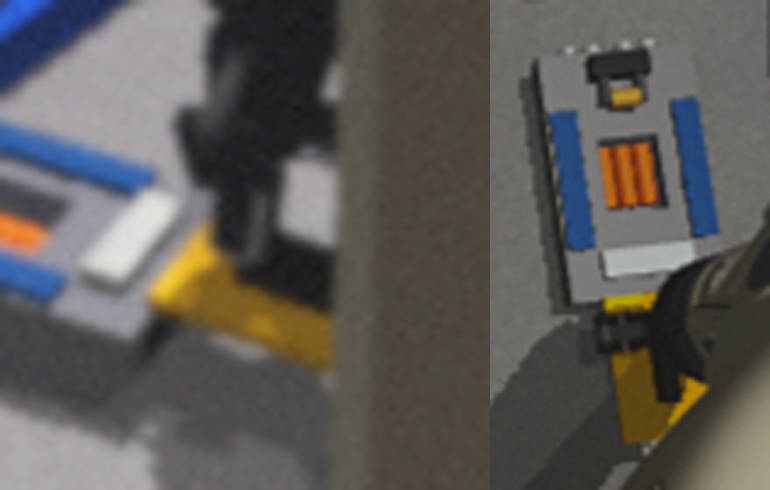

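drive_tool([
  [0.004,0.0006,0.002,0,5],
  [0.008,0.0012,0.002,0,5],
  [0.008,0.0012,0.001,0,5],
  [0.007,0.001,0,0,5],
  [0.006,0.0009,-0.0007,0,5],
  [0.005,0.0008,-0.0014,0,5],
  [0.004,0.0006,-0.0021,0,5],
])

```text
time: 11.7
tool_pos: [0.4513, -0.2172, 0.2457]
eef_rot: [-180.0, 0.1, 98.8]
wrist_force: [-0.1, -0.0, -1.3]
width: 0.131
```

drive_tool([
  [-0.001,-0.0002,-0.001,0,5],
  [-0.002,-0.0003,-0.002,0,5],
  [-0.003,-0.0005,-0.003,0,5],
])

```text
time: 12.08
tool_pos: [0.4484, -0.2178, 0.2429]
eef_rot: [180.0, 0.1, 98.8]
wrist_force: [0.4, 0.6, 2.4]
width: 0.133
```

drive_tool([
  [-0.001,-0.0002,-0.001,0,5],
  [-0.002,-0.0003,-0.002,0,5],
])

```text
time: 12.32
tool_pos: [0.4464, -0.2181, 0.241]
eef_rot: [179.9, 0.1, 98.8]
wrist_force: [1.4, 1.5, 1.8]
width: 0.129
```

drive_tool([
  [0,0,0.002,0,5],
  [0.008,0.0012,0.003,0,5],
  [0.008,0.0012,0.003,0,5],
  [0.0075,0.0012,0.001,0,5],
  [0.006,0.0009,0,0,5],
  [0.005,0.0008,-0.001,0,5],
])

```text
time: 13.08
tool_pos: [0.4515, -0.2174, 0.2402]
eef_rot: [179.9, 0.2, 98.8]
wrist_force: [0.4, 1.1, 3.2]
width: 0.13
```

drive_tool([
  [-0.001,-0.0002,-0.001,0,5],
  [-0.002,-0.0003,-0.002,0,5],
])

```text
time: 13.32
tool_pos: [0.4494, -0.2177, 0.2382]
eef_rot: [179.9, 0.2, 98.8]
wrist_force: [0.5, 0.9, 3.9]
width: 0.131
```

drive_tool([
  [-0.003,0,0.01,0,5],
  [0,0,0.06,0,5],
  [0.06,0.009,0.07,0,5],
  [0.1,0.016,0.07,0,5],
  [0.13,0.02,0.07,0,5],
  [0.13,0.02,0.07,0,5],
  [0.13,0.02,0.07,0,5],
])

```text
time: 14.2
tool_pos: [0.5788, -0.1976, 0.308]
eef_rot: [180.0, 0.1, 98.8]
wrist_force: [-0.3, 0.4, -1.6]
width: 0.128
```

```bash
python3 - <<'E'
from h import *
s=snap('side');t=snap('top');st=readout.get_state();print(st['tool_pos'],st['eef_rot'],st['wrist_force'])
a=cv2.resize(s['image'][110:210,310:410],(500,500),interpolation=2)
b=cv2.resize(t['image'][200:300,345:405],(300,500),interpolation=2)
cv2.imwrite('pics/g6.png',np.hstack([a,b])[...,::-1])
for tl in(.1,.2,.3,.4): P=cpts(st['tool_pos'],8.8,tl,.024,.1957,.026);print(tl,((proj(s,P)-[310,110])*5).round().tolist(),((proj(t,P)-[345,200])*5).round().tolist())
E
```

```text
[ 0.57855488 -0.19782256  0.30835407] [1.79910895e+02 1.60376811e-01 9.87654415e+01] [-1.0984046   0.04993567 -1.01349866]
0.1 [[100.0, 252.0], [150.0, 202.0], [301.0, 263.0], [255.0, 316.0], [295.0, 305.0], [124.0, 235.0]] [[77.0, 55.0], [210.0, 41.0], [238.0, 252.0], [103.0, 266.0], [171.0, 285.0], [140.0, 50.0]]
0.2 [[98.0, 247.0], [148.0, 197.0], [295.0, 271.0], [249.0, 324.0], [288.0, 315.0], [121.0, 230.0]] [[78.0, 51.0], [211.0, 37.0], [233.0, 247.0], [99.0, 261.0], [165.0, 278.0], [141.0, 44.0]]
0.3 [[96.0, 242.0], [146.0, 192.0], [289.0, 279.0], [242.0, 332.0], [279.0, 323.0], [118.0, 224.0]] [[78.0, 47.0], [213.0, 33.0], [228.0, 241.0], [95.0, 255.0], [160.0, 270.0], [142.0, 39.0]]
0.4 [[95.0, 237.0], [145.0, 187.0], [281.0, 286.0], [234.0, 339.0], [270.0, 331.0], [116.0, 219.0]] [[79.0, 43.0], [214.0, 30.0], [223.0, 233.0], [91.0, 247.0], [155.0, 260.0], [143.0, 34.0]]
```

View pics/g6.png

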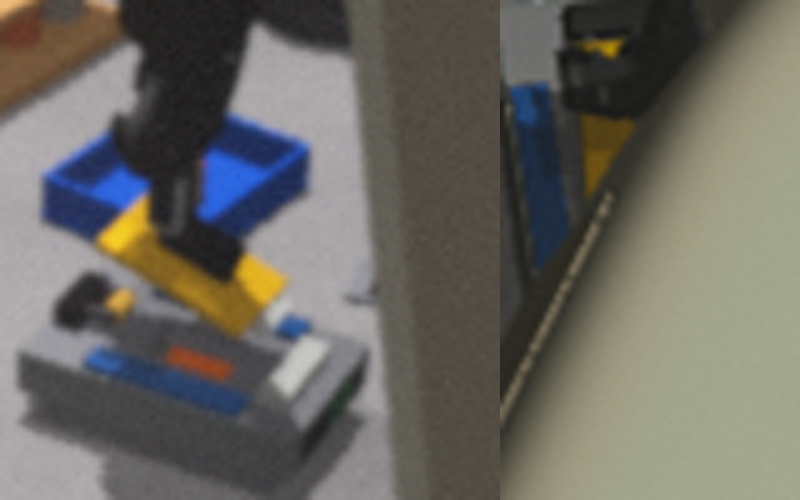

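```bash
python3 - <<'E'
from h import *
st=readout.get_state();tp=st['tool_pos'];print(tp,tobox(tp))
for tl in(.26,.29,.32):
    P=cpts(tp,8.8,tl,.024,.1957,.026);L=P[4];print(tl,tobox(L),L[2],'shift for lip at -.045:',box(-.045)-L[:2],.0505+.003-L[2], 'rear z rel',P[5][2]-L[2])
E
```

```text
[ 0.57855488 -0.19782256  0.30835407] (np.float64(0.02219080313657036), np.float64(0.0004883078149482173))
0.26 (np.float64(-0.0542346406338017), np.float64(0.0004883078149482052)) 0.0914189994301397 shift for lip at -.045: [0.00920064 0.00093021] -0.0379189994301397 rear z rel 0.02879302181192138
0.29 (np.float64(-0.05278341230479589), np.float64(0.0004883078149482108)) 0.08914783420201641 shift for lip at -.045: [0.00776649 0.00070819] -0.03564783420201641 rear z rel 0.03202664921174157
0.32 (np.float64(-0.05126471224250041), np.float64(0.0004883078149481999)) 0.0869212212412328 shift for lip at -.045: [0.00626567 0.00047585] -0.0334212212412328 rear z rel 0.03523145478900519
```

drive_tool([
  [0.009,0.0009,0,0,5],
  [0.009,0.0009,-0.01,0,5],
  [0.009,0.0009,-0.02,0,5],
  [0.009,0.0009,-0.028,0,5],
  [0.009,0.0009,-0.031,0,5],
  [0.009,0.0009,-0.031,0,5],
])

```text
time: 15.05
tool_pos: [0.5875, -0.1969, 0.2771]
eef_rot: [179.9, 0.1, 98.8]
wrist_force: [0.4, -0.0, -1.0]
width: 0.131
```

drive_tool([
  [0,0,-0.001,0,5],
  [0,0,-0.002,0,5],
  [0,0,-0.002,0,5],
])

```text
time: 15.42
tool_pos: [0.5875, -0.1969, 0.2752]
eef_rot: [179.9, 0.2, 98.8]
wrist_force: [-0.4, 1.0, -1.1]
width: 0.13
```

drive_tool([
  [0,0,-0.001,0,5],
  [0,0,-0.0015,0,5],
  [0,0,-0.0015,0,5],
])

```text
time: 15.8
tool_pos: [0.5875, -0.1969, 0.2736]
eef_rot: [179.9, 0.1, 98.8]
wrist_force: [-0.2, -0.3, -0.2]
width: 0.128
```

drive_tool([
  [0,0,-0.001,0,5],
  [0,0,-0.001,0,5],
  [0,0,-0.001,0,5],
])

```text
time: 16.18
tool_pos: [0.5875, -0.1969, 0.2726]
eef_rot: [179.9, 0.1, 98.8]
wrist_force: [-0.1, -0.5, -2.1]
width: 0.133
```

drive_tool([
  [0,0,-0.001,0,5],
  [0,0,-0.001,0,5],
  [0,0,-0.001,0,5],
])

```text
time: 16.55
tool_pos: [0.5875, -0.1969, 0.2716]
eef_rot: [179.9, 0.1, 98.8]
wrist_force: [-0.0, -0.6, -1.7]
width: 0.13
```

drive_tool([
  [0,0,-0.001,0,5],
  [0,0,-0.001,0,5],
  [0,0,-0.001,0,5],
])

```text
time: 16.92
tool_pos: [0.5875, -0.1969, 0.2706]
eef_rot: [179.9, 0.1, 98.8]
wrist_force: [-0.2, 0.2, -1.0]
width: 0.134
```

```bash
cat >> h.py <<'E'
def avg(n=8):
    F=[]
    for _ in range(n): imaging.snapshot('side'); F.append(readout.get_state()['wrist_force'])
    F=np.array(F); return F.mean(0).round(2),(F.std(0)/n**.5).round(2)
E
python3 -c "
from h import *
print(avg())"
```

```text
(array([ 0.01,  0.15, -1.54]), array([0.13, 0.22, 0.17]))
```

drive_tool([
  [0,0,-0.001,0,5],
  [0,0,-0.0015,0,5],
  [0,0,-0.0015,0,5],
])

```text
time: 17.7
tool_pos: [0.5876, -0.1969, 0.2692]
eef_rot: [179.9, 0.1, 98.8]
wrist_force: [0.6, 0.1, 0.6]
width: 0.132
```

```bash
python3 -c "
from h import *
print(avg())"
```

```text
(array([ 0.58,  0.13, -0.14]), array([0.17, 0.12, 0.17]))
```

drive_tool([
  [-0.002,-0.0003,0.0004,0,5],
  [-0.004,-0.0006,0.0004,0,5],
  [-0.006,-0.0009,0.0004,0,5],
  [-0.008,-0.0012,0.0004,0,5],
  [-0.008,-0.0012,0.0004,0,5],
])

```text
time: 18.73
tool_pos: [0.5793, -0.1982, 0.2696]
eef_rot: [179.9, 0.1, 98.8]
wrist_force: [0.0, -0.4, -1.0]
width: 0.13
```

drive_tool([
  [-0.0015,-0.0002,0,0,5],
  [-0.003,-0.0005,0,0,5],
  [-0.003,-0.0005,0,0,5],
])

```text
time: 19.1
tool_pos: [0.5762, -0.1986, 0.2696]
eef_rot: [179.9, 0.1, 98.8]
wrist_force: [0.4, -0.4, -0.2]
width: 0.13
```

drive_tool([
  [-0.001,-0.0002,0,0,5],
  [-0.002,-0.0003,0,0,5],
  [-0.002,-0.0003,0,0,5],
])

```text
time: 19.48
tool_pos: [0.5741, -0.1989, 0.2696]
eef_rot: [179.9, 0.1, 98.8]
wrist_force: [-0.0, -0.2, -1.1]
width: 0.128
```

drive_tool([
  [-0.001,-0.0002,0,0,5],
  [-0.0015,-0.0002,0,0,5],
  [-0.0015,-0.0002,0,0,5],
])

```text
time: 19.85
tool_pos: [0.5726, -0.1992, 0.2696]
eef_rot: [180.0, 0.1, 98.8]
wrist_force: [0.7, 0.2, -0.8]
width: 0.128
```

drive_tool([
  [-0.001,-0.0002,0,0,5],
  [-0.0015,-0.0002,0,0,5],
  [-0.0015,-0.0002,0,0,5],
])

```text
time: 20.23
tool_pos: [0.571, -0.1994, 0.2696]
eef_rot: [180.0, 0.1, 98.8]
wrist_force: [-0.0, 0.0, -2.0]
width: 0.133
```

drive_tool([
  [-0.001,-0.0002,0,0,5],
  [-0.001,-0.0002,0,0,5],
  [-0.001,-0.0002,0,0,5],
])

```text
time: 20.6
tool_pos: [0.57, -0.1996, 0.2696]
eef_rot: [180.0, 0.1, 98.7]
wrist_force: [-0.2, -0.2, -0.6]
width: 0.13
```

```bash
python3 - <<'E'
from h import *
s=snap('side');st=readout.get_state();print(st['tool_pos'],avg(4))
cv2.imwrite('pics/g7.png',cv2.resize(s['image'][120:210,310:400],(540,540),interpolation=2)[...,::-1])
for tl in(.2,.25,.3): P=cpts(st['tool_pos'],8.8,tl,.024,.1957,.026);print(tl,((proj(s,P)-[310,120])*6).round().tolist(),tobox(P[4]),P[4][2])
print(((proj(s,[[*box(-.053,.032),.0595],[*box(-.053,-.032),.0595],[*box(-.072,.032),.0595],[*box(-.072,-.032),.0595]])-[310,120])*6).round())
E
```

```text
[ 0.57000298 -0.19956494  0.26954301] (array([-0.38, -0.05, -1.52]), array([0.13, 0.11, 0.16]))
0.2 [[130.0, 308.0], [189.0, 247.0], [364.0, 336.0], [309.0, 401.0], [355.0, 388.0], [157.0, 286.0]] (np.float64(-0.06564730323770572), np.float64(7.475700595028053e-05)) 0.05727571620730313
0.25 [[129.0, 305.0], [188.0, 244.0], [360.0, 340.0], [305.0, 405.0], [350.0, 393.0], [156.0, 283.0]] (np.float64(-0.06342094547052839), np.float64(7.475700595030251e-05)) 0.05337454621918494
0.3 [[128.0, 302.0], [187.0, 241.0], [356.0, 345.0], [301.0, 410.0], [345.0, 398.0], [154.0, 280.0]] (np.float64(-0.0610023928356378), np.float64(7.475700595028847e-05)) 0.04958952318940973
[[304. 410.]
 [359. 344.]
 [340. 422.]
 [394. 356.]]
```

View pics/g7.png

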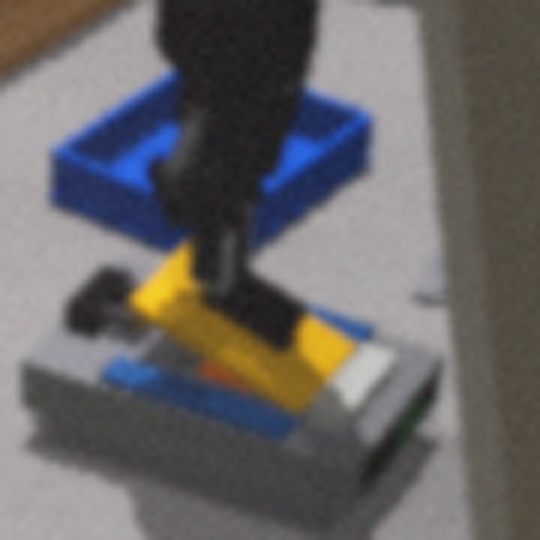

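The lip is under the keeper with the rear raised: plate front edge at about (330,375) against the keeper, rear-left corner at (132,300). I push on gently until it meets the end wall.

drive_tool([
  [-0.001,-0.0002,0,0,5],
  [-0.001,-0.0002,0,0,5],
  [-0.001,-0.0002,0,0,5],
])

```text
time: 21.22
tool_pos: [0.569, -0.1998, 0.2695]
eef_rot: [180.0, 0.1, 98.7]
wrist_force: [-0.5, -0.4, -1.1]
width: 0.131
```

drive_tool([
  [-0.001,-0.0002,0,0,5],
  [-0.001,-0.0002,0,0,5],
  [-0.001,-0.0002,0,0,5],
])

```text
time: 21.6
tool_pos: [0.5681, -0.2, 0.2697]
eef_rot: [179.9, 0.1, 98.8]
wrist_force: [2.1, -0.1, 0.6]
width: 0.129
```

```bash
python3 - <<'E'
from h import *
print(readout.get_state()['tool_pos'],avg(5))
E
```

```text
[ 0.56812857 -0.19995983  0.26970192] (array([2.16, 0.49, 0.64]), array([0.16, 0.18, 0.28]))
```

drive_tool([
  [0.0005,0.0001,-0.001,0,5],
  [0.001,0.0002,-0.002,0,5],
  [0.0015,0.0002,-0.003,0,5],
  [0.002,0.0003,-0.004,0,5],
  [0.002,0.0003,-0.004,0,5],
])

```text
time: 22.48
tool_pos: [0.5704, -0.1997, 0.2659]
eef_rot: [179.9, 0.2, 98.8]
wrist_force: [5.2, 0.4, 5.6]
width: 0.127
```

```bash
python3 - <<'E'
from h import *
print(readout.get_state()['tool_pos'],avg(3))
E
```

```text
[ 0.5703938  -0.19969013  0.26590138] (array([4.66, 0.41, 4.31]), array([0.31, 0.1 , 0.44]))
```

drive_tool([
  [0.0008,0.0001,0,0,5],
  [0.0015,0.0002,0,0,5],
  [0.0015,0.0002,0,0,5],
])

```text
time: 23.0
tool_pos: [0.5714, -0.1995, 0.2654]
eef_rot: [180.0, 0.1, 98.7]
wrist_force: [-1.8, -0.8, 0.4]
width: 0.127
```

```bash
python3 - <<'E'
from h import *
print(readout.get_state()['tool_pos'],avg(3))
E
```

```text
[ 0.57137744 -0.19950056  0.2653742 ] (array([-0.94, -0.46,  0.82]), array([0.2 , 0.14, 0.24]))
```

drive_tool([
  [0.0005,0.0001,-0.001,0,5],
  [0.001,0.0002,-0.002,0,5],
  [0.0015,0.0002,-0.003,0,5],
  [0.0015,0.0002,-0.003,0,5],
])

```text
time: 23.65
tool_pos: [0.5732, -0.1993, 0.2626]
eef_rot: [179.9, 0.1, 98.8]
wrist_force: [1.6, 0.7, 0.7]
width: 0.129
```

```bash
python3 - <<'E'
from h import *
print(readout.get_state()['tool_pos'],avg(3))
E
```

```text
[ 0.57324666 -0.19928836  0.26263454] (array([1.76, 0.87, 2.11]), array([0.04, 0.13, 0.61]))
```

drive_tool([
  [0.0007,0.0001,-0.001,0,5],
  [0.0014,0.0002,-0.002,0,5],
  [0.002,0.0003,-0.003,0,5],
  [0.002,0.0003,-0.003,0,5],
])

```text
time: 24.3
tool_pos: [0.5752, -0.199, 0.2596]
eef_rot: [179.9, 0.1, 98.8]
wrist_force: [1.1, 0.2, 1.0]
width: 0.13
```

```bash
python3 - <<'E'
from h import *
s=snap('side');st=readout.get_state();print(st['tool_pos'],avg(3))
cv2.imwrite('pics/g8.png',cv2.resize(s['image'][130:210,310:400],(630,560),interpolation=2)[...,::-1])
for tl in(.1,.15,.2): P=cpts(st['tool_pos'],8.8,tl,.024,.1957,.026);print(tl,((proj(s,P)-[310,130])*7).round().tolist(),tobox(P[4]),P[4][2])
E
```

```text
[ 0.57518854 -0.19898835  0.25962878] (array([0.87, 0.62, 1.18]), array([0.09, 0.21, 0.34]))
0.1 [[143.0, 312.0], [212.0, 240.0], [420.0, 326.0], [355.0, 402.0], [411.0, 385.0], [176.0, 287.0]] (np.float64(-0.06428894526658283), np.float64(-0.00014875779362468475)) 0.05547300014644754
0.15 [[141.0, 308.0], [210.0, 237.0], [416.0, 331.0], [352.0, 407.0], [406.0, 392.0], [174.0, 283.0]] (np.float64(-0.062463177143676205), np.float64(-0.00014875779362469416)) 0.0513690548562368
0.2 [[140.0, 305.0], [209.0, 234.0], [412.0, 337.0], [347.0, 413.0], [401.0, 398.0], [172.0, 279.0]] (np.float64(-0.06043457897916535), np.float64(-0.00014875779362469532)) 0.047361488803055886
```

View pics/g8.png

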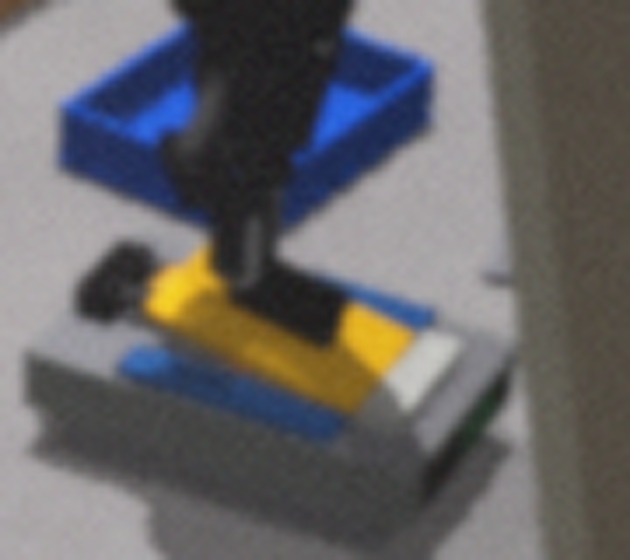

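drive_tool([
  [0,0,0,0,18],
  [0,0,0,0,25],
  [0,0,0,0,32],
  [0,0,0,0,32],
  [0,0,0,0,32],
])

```text
time: 25.12
tool_pos: [0.5751, -0.199, 0.2597]
eef_rot: [179.9, 0.1, 98.8]
wrist_force: [-0.6, -0.3, -0.7]
width: 0.323
```

```bash
python3 - <<'E'
from h import *
s=snap('side');st=readout.get_state();print(st['tool_pos'],avg(3))
cv2.imwrite('pics/g9.png',cv2.resize(s['image'][130:210,310:400],(630,560),interpolation=2)[...,::-1])
E
```

```text
[ 0.57513424 -0.19900001  0.25968236] (array([0.33, 0.06, 0.04]), array([0.16, 0.04, 0.1 ]))
```

View pics/g9.png

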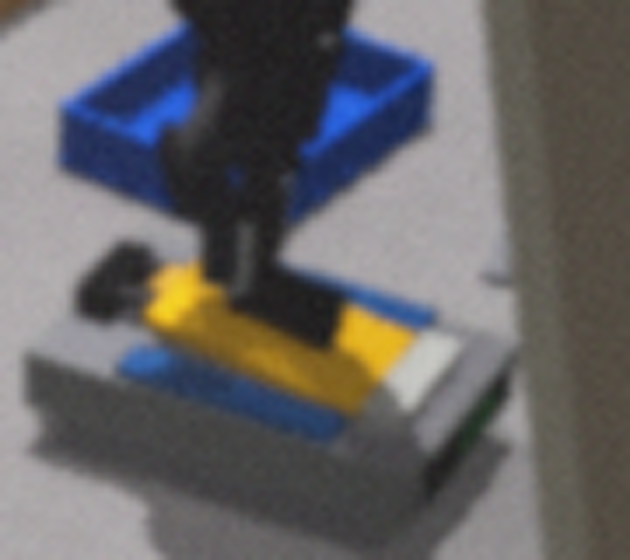

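drive_tool([
  [0.005,0.0008,0,0,32],
  [0.0099,0.0015,0,0,32],
  [0.0099,0.0015,-0.003,0,32],
  [0.0099,0.0015,-0.006,0,32],
  [0.0099,0.0015,-0.007,0,32],
  [0.0099,0.0015,-0.007,0,32],
])

```text
time: 26.08
tool_pos: [0.585, -0.1975, 0.2526]
eef_rot: [179.9, 0.1, 98.7]
wrist_force: [0.1, 0.2, 0.2]
width: 0.32
```

drive_tool([
  [0,0,-0.001,0,32],
  [0,0,-0.002,0,32],
  [0,0,-0.002,0,32],
])

```text
time: 26.45
tool_pos: [0.5849, -0.1975, 0.2505]
eef_rot: [179.9, 0.1, 98.7]
wrist_force: [0.0, 0.3, 0.5]
width: 0.319
```

drive_tool([
  [0,0,-0.001,0,32],
  [0,0,-0.002,0,32],
  [0,0,-0.002,0,32],
])

```text
time: 26.82
tool_pos: [0.5849, -0.1975, 0.2484]
eef_rot: [180.0, 0.1, 98.7]
wrist_force: [-0.5, 0.2, -0.7]
width: 0.32
```

drive_tool([
  [0,0,-0.001,0,32],
  [0,0,-0.002,0,32],
  [0,0,-0.002,0,32],
])

```text
time: 27.2
tool_pos: [0.5849, -0.1975, 0.2463]
eef_rot: [180.0, 0.1, 98.7]
wrist_force: [0.4, -0.5, -0.3]
width: 0.321
```

drive_tool([
  [0,0,-0.001,0,32],
  [0,0,-0.0015,0,32],
  [0,0,-0.0015,0,32],
])

```text
time: 27.58
tool_pos: [0.5848, -0.1975, 0.2447]
eef_rot: [180.0, 0.1, 98.7]
wrist_force: [0.1, -0.6, -0.3]
width: 0.318
```

drive_tool([
  [0,0,-0.0005,0,32],
  [0,0,-0.001,0,32],
  [0,0,-0.001,0,32],
])

```text
time: 27.95
tool_pos: [0.5848, -0.1975, 0.2437]
eef_rot: [180.0, 0.1, 98.7]
wrist_force: [-0.2, 0.0, -0.5]
width: 0.319
```

drive_tool([
  [0,0,-0.0005,0,32],
  [0,0,-0.001,0,32],
  [0,0,-0.001,0,32],
])

```text
time: 28.32
tool_pos: [0.5849, -0.1975, 0.2427]
eef_rot: [180.0, 0.1, 98.7]
wrist_force: [-0.2, -0.7, 0.0]
width: 0.316
```

drive_tool([
  [0,0,-0.0005,0,32],
  [0,0,-0.001,0,32],
  [0,0,-0.001,0,32],
])

```text
time: 28.7
tool_pos: [0.5849, -0.1975, 0.2418]
eef_rot: [179.9, 0.1, 98.7]
wrist_force: [-0.1, 0.5, 1.8]
width: 0.317
```

drive_tool([
  [0,0,-0.0005,0,32],
  [0,0,-0.001,0,32],
  [0,0,-0.001,0,32],
])

```text
time: 29.08
tool_pos: [0.585, -0.1975, 0.2408]
eef_rot: [179.9, 0.1, 98.7]
wrist_force: [0.9, 0.2, 1.8]
width: 0.324
```

drive_tool([
  [0,0,-0.0005,0,32],
  [0,0,-0.001,0,32],
  [0,0,-0.001,0,32],
])

```text
time: 29.45
tool_pos: [0.5849, -0.1975, 0.2396]
eef_rot: [180.0, 0.1, 98.7]
wrist_force: [0.6, -0.9, 0.2]
width: 0.319
```

drive_tool([
  [0,0,-0.0005,0,32],
  [0,0,-0.001,0,32],
  [0,0,-0.001,0,32],
])

```text
time: 29.82
tool_pos: [0.5848, -0.1974, 0.2384]
eef_rot: [180.0, 0.1, 98.7]
wrist_force: [0.7, 0.1, -0.7]
width: 0.316
```

drive_tool([
  [0,0,-0.0005,0,32],
  [0,0,-0.001,0,32],
])

```text
time: 30.08
tool_pos: [0.5848, -0.1975, 0.2374]
eef_rot: [180.0, 0.1, 98.7]
wrist_force: [0.5, -0.3, -0.2]
width: 0.319
```

drive_tool([
  [0,0,-0.0005,0,32],
  [0,0,-0.001,0,32],
])

```text
time: 30.32
tool_pos: [0.5848, -0.1975, 0.2363]
eef_rot: [180.0, 0.1, 98.7]
wrist_force: [-1.3, -0.2, -0.3]
width: 0.321
```

drive_tool([
  [0,0,-0.0005,0,32],
  [0,0,-0.001,0,32],
])

```text
time: 30.58
tool_pos: [0.5848, -0.1975, 0.2353]
eef_rot: [180.0, 0.1, 98.7]
wrist_force: [0.3, -0.2, 0.2]
width: 0.322
```

drive_tool([
  [0,0,-0.0005,0,32],
  [0,0,-0.001,0,32],
])

```text
time: 30.82
tool_pos: [0.5848, -0.1975, 0.2342]
eef_rot: [180.0, 0.1, 98.7]
wrist_force: [0.0, -1.1, -0.1]
width: 0.321
```

drive_tool([
  [0,0,-0.0005,0,32],
  [0,0,-0.001,0,32],
])

```text
time: 31.08
tool_pos: [0.5848, -0.1975, 0.2332]
eef_rot: [180.0, 0.1, 98.7]
wrist_force: [0.3, 0.7, 1.1]
width: 0.317
```

```bash
python3 - <<'E'
from h import *
s=snap('side');print(quad(s,(325,145,385,200)).round(1).tolist(),avg(3))
g=cv2.imread('pics/g9.png')
def Q(x,tl,z=.0505): # lip at box x, tilt
    c,sn=np.cos(tl),np.sin(tl)
    P=[]
    for X,Y,Z in((50,32,6),(-50,-32,6),(-50,32,6)):
        X=(X+62)/1e3;Z=Z/1e3
        P.append([*box(x+X*c-Z*sn,Y/1e3),z+X*sn+Z*c])
    return proj(s,P).round(1).tolist()
for tl in(0,.05,.1,.14,.18): print(tl,Q(-.062,tl))
E
```

```text
[[330.6, 169.6], [330.4, 178.6], [359.4, 188.6], [368.2, 178.2], [358.6, 174.2], [356.2, 178.4], [336.0, 176.8], [335.2, 168.4]] (array([0.13, 0.12, 0.16]), array([0.29, 0.17, 0.28]))
0 [[329.2, 178.7], [368.8, 177.9], [359.7, 188.8]]
0.05 [[329.4, 177.2], [369.0, 177.8], [359.8, 188.7]]
0.1 [[329.7, 175.7], [369.1, 177.7], [359.9, 188.5]]
0.14 [[330.0, 174.6], [369.2, 177.6], [360.0, 188.4]]
0.18 [[330.3, 173.4], [369.3, 177.5], [360.1, 188.4]]
```

drive_tool([
  [0,0,-0.0007,0,32],
  [0,0,-0.0015,0,32],
])

```text
time: 31.52
tool_pos: [0.5848, -0.1975, 0.2317]
eef_rot: [180.0, 0.1, 98.7]
wrist_force: [-0.6, 0.0, -0.4]
width: 0.318
```

drive_tool([
  [0,0,-0.0007,0,32],
  [0,0,-0.0015,0,32],
])

```text
time: 31.78
tool_pos: [0.5848, -0.1975, 0.2301]
eef_rot: [180.0, 0.1, 98.7]
wrist_force: [-0.4, 0.6, -0.3]
width: 0.319
```

drive_tool([
  [0,0,-0.0005,0,32],
  [0,0,-0.001,0,32],
])

```text
time: 32.02
tool_pos: [0.5848, -0.1974, 0.2296]
eef_rot: [180.0, 0.1, 98.7]
wrist_force: [-2.6, 0.9, 8.6]
width: 0.318
```

drive_tool([
  [0,0,-0.0005,0,32],
  [0,0,-0.001,0,32],
])

```text
time: 32.28
tool_pos: [0.5847, -0.1974, 0.2295]
eef_rot: [179.9, 0.1, 98.8]
wrist_force: [-3.6, 2.1, 11.8]
width: 0.32
```

drive_tool([
  [0,0,0.003,0,32],
  [0,0,0.02,0,32],
  [0,0,0.06,0,32],
  [0,0,0.12,0,32],
  [0.0,0.1,0.17,0,32],
  [-0.1,0.2,0.17,0,32],
  [-0.1,0.25,0.17,0,32],
  [-0.1,0.25,0.17,0,32],
])

```text
time: 33.28
tool_pos: [0.497, 0.0244, 0.3969]
eef_rot: [179.9, 0.1, 98.7]
wrist_force: [1.2, 0.8, -0.7]
width: 0.323
```

```bash
python3 - <<'E'
from h import *
s=snap('side');t=snap('top');print(readout.get_state()['tool_pos'])
a=cv2.resize(s['image'][150:210,310:390],(480,360),interpolation=2)
b=cv2.resize(t['image'][190:280,335:405],(280,360),interpolation=2)
cv2.imwrite('pics/f.png',np.hstack([a,b])[...,::-1])
print(quad(s,(320,155,385,205)).round(1).tolist(),quad(t,(340,200,400,270)).round(1).tolist())
E
```

```text
[0.49552306 0.02695952 0.3979566 ]
[[330.6, 169.6], [330.2, 178.6], [359.2, 188.6], [368.0, 178.6], [359.4, 174.4], [356.2, 178.0], [342.6, 175.8], [340.8, 168.6]] [[371.4, 209.2], [354.4, 216.8], [360.8, 255.4], [385.6, 252.2], [379.8, 214.6], [373.2, 213.4]]
```

View pics/f.png

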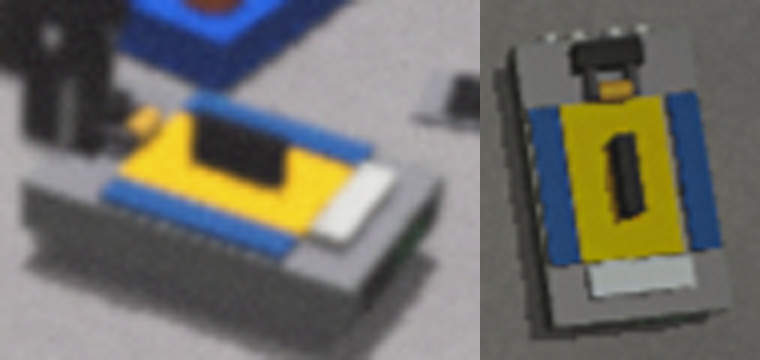

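The cover lies flat between the cheeks, flush with their tops, with the roller over its rear edge and the lip under the keeper. Next I hand in.

```bash
python3 -c "
from h import *
print(order.finish_job())"
```

```text
the job is handed in; nothing more can be done
None
```

The cover is in the bay, lying flat with the lip under the keeper and the roller over its rear edge. I handed the job in at about 33 s; no verdict was reported.

**What I did:**
- I gripped the yellow cover near the rear of its rib. The grip held it level, so I turned it by dragging its rear edge lightly over the box's end, to a tilt of about 0.29 rad.
- I felt for the deck with the lip and found it about 50.5 mm above the bench, some 5.5 mm over nominal. I then slid the lip under the keeper until the wrist force along x rose to about 2 N.
- I swung the cover down to about 0.15 rad, let go so it rested on the roller, and pressed the rear down with the fingers either side of the rib.

**Last checks:**
- **Final pictures:** the top and side views show the cover flush between the cheeks, and the plate corners match a flat pose to within about 1 pixel. The gripper was clear of everything.
- **Snap not felt:** I saw only about 2 N while pressing through, and the cover already looked flat before the fingers met it firmly at the bottom.
- **Higher forces:** the wrist force reached about 13 N in the first, jammed tilting try and about 12 N on the final press. Both are below 16 N, but the wrist sensor cannot show the sum of separate contact forces.
- **Not measured:** I did not read the roller position directly, and I did not re-measure the bystanders at the end. No move was planned to touch them.

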